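Feel out the flush catch and spring the filter hatch of a fume extractor

ROBOT

A 7-joint arm with a two-finger parallel gripper is mounted at the origin on the work surface. World frame = base frame: x ahead of the robot, y to its left, z up, the work surface at z = 0. Lengths are in mm, angles in rad, forces in N, time in s.
With the tool pointing down it reaches from about 425 to 800 mm from the base axis. Payload 8.3 kg.
Tool frame: the origin (TCP) lies at the very end of the fingers, on their centre line; the grasp point (between the pads) lies 19 mm behind it (r.grasp_offset is the distance from the TCP to the grasp point, in mm); z points along the fingers, x is the direction in which the jaws open and shut, and the axes are right-handed (so a half turn about z gives the same grasp; the last joint's range is limited). The gripper opens to 85 mm and grips with 20 to 120 N. Pads are 22 mm wide; open, the fingers measure 114 mm over their backs; the gripper's body (76 mm by 85 mm) begins 54 mm behind the grasp point. The pads swing forward as they close: fully open they stand 13 mm farther back than shut.
Start: joints at [-1.165, 0.383, 0.016, 1.37, -0.006, 1.388, -0.046], TCP at [282.333, 557.576, 231.279] pointing down, gripper open.
Joint ranges: [-2.95, 2.95], [-0.25, 2.06], [-1.52, 1.56], [0.18, 2.33], [-1.44, 4.58], [0.02, 2.06], [-3.01, 3.01]. Speed limits (rad/s): [2.39, 2.39, 3.01, 3.01, 3.14, 3.14, 3.14].

INTERFACE

Orientations are given as a rotation vector (axis times angle).
In Python, from station import r, vision, nets gives the robot as it stands.
- The arm moves only by the tool drive_tool, never from a script. Its argument "increments" is a list of rows, each a list of 5 numbers: the shift along the world's x, y, z each as a share of 100 mm, from -1 to 1, then the turn about the world's z as a share of 2 pi rad, from -1 to 1, then the finger opening in mm, from 0 to 85.4. In form: [[dx, dy, dz, twist, claw], ...]. A call has 1 to 12 rows; each row is the pose to reach, as a shift and turn from the pose commanded when the call began, turning the shorter way round; what a row does not reach only later rows make up. A row lasts 1/10 s, in which the tool goes at most 50 mm and 8.59 degrees, less where a joint would pass 70% of its speed; a pose out of reach is approached as far as the arm can. A call with a number of a shift or a turn outside -1 to 1 is refused whole. A call with a gripper value outside its range is refused whole. The fingers move at their own pace and stop on an object; the grip force is fixed at half the most. Time passes only in rows, so rows that repeat a pose let the fingers close. It gives the time, the measured TCP pose, the force and the opening at its end, in the units of the state.
- r.read_state(): the state, without advancing time (a new reading comes with each control period).
- vision.camera(name): name is "side" or "top"; returns (picture, depth): 420x560x3 uint8, blue, green, red; 420x560 float32, mm along the optical axis (not along the pixel's ray), 0 where there is no reading.
- vision.camera_params(name): a dict with "K" (3x3 intrinsics, pixels), "origin" and "rotation" of the camera in the world. Camera axes: x right, y down, z forward; pixel columns grow to the right and rows downward; lengths in mm; the calibration is good to about 2 mm. A picture is of the moment at which its call begins. camera_params takes no time and is no camera call.
- r.sign_off(): hands the job in, once; it reports no verdict.
Trained networks look in the newest picture that a camera, given by its name, has taken for a name from the list of things; names that differ only in an ending like _2 or _b are one class to them, and where a whole thing is asked for, a point or a joint stands for the part that bears it (a point fixed in the world has none). Each returns a list of dicts, best first, with "conf" (0 to 1); they miss things now and then, are a little off and sometimes report something else, mostly with a low value. They report only what shows in the picture. A call takes as long as a camera call.
- nets.recognise(thing, camera): "location" ([x, y, z] in mm, in world coordinates, good to about 4 mm: the middle of the surface that is visible of it).
- nets.mark_of(thing, camera): "location" ([x, y, z] in mm, in world coordinates, good to about 4 mm: a listed point, or the origin of a listed thing).
The state is a dict: "t": time; "joints": joint angles; "qvel": joint speeds; "tau": joint torques, N m; "ee_pos": TCP position; "orientation": TCP orientation; "ft_force": force on the tool from outside, world axes, zero at the start; "wrist_torque": the same for the moment, N m; "gripper_width": finger opening in mm.
Only numpy, scipy, OpenCV 4.12 (cv2) and the standard library are available. Lean on these libraries where they do the work, as an engineer would, in place of code of your own. Each camera call takes 0.05 s, during which the arm holds its last target. There are 200 camera calls.

TASK

The fume extractor on the resin bench is due for a new filter. With the fingertips feel lightly along the flat inset panel on its top, in front of the filter hatch, until you find the flush recessed catch; press the catch in so that the hatch springs wide open, let go of the catch and take the hand clear. Nothing is to be picked up, the panel must not be leaned on hard, and the other things on the bench and on the extractor stay where they are.

Things in the scene. Friction and masses are not known exactly. Their poses are not given: they have to be found in the camera images.
- extractor: bench fume extractor, a grey box bolted down, 270 (x) x 360 (y) x 180 mm high, flat top with, from its front (-x) edge: a 22 mm lip, the inset panel, a 20 mm rail, the filter hatch, a 25 mm rear lip. Origin at the centre of its underside, z up, front towards -x.
- panel: flat rigid inset panel in the extractor's top, 52 mm (x) by 180 mm (y), level, its surface 178 mm above the table and 2 mm below the surrounding top. Origin at the middle of that surface, 89 mm in front of the extractor's centre; axes as the extractor's. The catch lies on its centre line (x = 0), its middle at any y from -0.045 to 0.045, different each time: feel or look for it.
- catch (a joint): how far the catch is pressed down, in m: 0 at rest, 0.005 at its stop; about 1 N per mm, springs back by itself; the hatch lets go at about 0.003. The catch is a plate of the panel's plastic, 35 (x) x 49 mm (y), in a well 38 x 52 mm, the only opening in the panel; its face at rest is 2.5 mm below the panel's surface.
- hatch (a joint): opening angle of the filter hatch in rad: 0 shut and latched, flush with the top; 1.4 fully open. A spring lifts it to fully open within about two seconds of the catch being pressed, and holds it there.
- hatch_hinge (a point): middle of the hatch's hinge line, which runs along the extractor's y, 110 mm behind the extractor's centre and 180 mm above the table. The hatch is a grey plate 148 (x) x 236 mm (y), lying from 2 to 149 mm in front of (-x) this line; its front edge swings up and back over the hinge.
- pigment_jar: small closed jar, 42 mm diameter, 45 mm high, standing on the extractor's top beside the hatch, on its left (+y); origin at the centre of its underside. Leave alone.
- wax_tin: flat closed metal tin, 44 mm diameter, 24 mm high, lying on the extractor's top beside the hatch, on its right (-y); origin at the centre of its underside. Leave alone.
- mixing_cup: clear open plastic cup, 86 mm across the rim, 85 mm high, on the table; origin at the centre of its underside. Leave alone.
- second_cup: white open plastic cup, 72 mm across the rim, 70 mm high, on the table; origin at the centre of its underside. Leave alone.
- hardener: closed bottle, 64 mm diameter, 170 mm high, on the table; origin at the centre of its underside. Leave alone.
- offcut: block of pale wood, 140 x 60 x 38 mm high, lying on the table; origin at the centre of its underside. Leave alone.
- chisel: orange-handled hand tool, 210 mm long, lying on the table; origin in the middle of its underside. Leave alone.
- clamp: steel C-clamp, about 90 x 70 x 20 mm, lying flat on the table; origin under the middle of its spine. Leave alone.

How it is judged:
By the outcome, as a careful person would: the job done as asked, in the order asked, and still so for the second after the job is handed in, with the robot touching nothing.
It also fails if it takes over 51 s, if anything falls off the work surface, if the arm or the gripper's body presses on something with over 40 N, if the wrist force passes 120 N, or if a joint passes its speed limit or range.

## Working session

There is one attempt and no reset: what is moved stays moved. The work goes in short steps, Python scripts to look and compute and a tool call to move; the robot and the scene stay as the last step left them, time stands still between calls to the robot, and variables do not carry over. Pictures are saved under pics/ and viewed, about 8 in all and at most 12, crops included, and the job is handed in when it is done.

Besides the shell and the picture viewer there is one more tool, called after "Call:" as a command line: name --pt "numbers of a row" for each row, then --argument value for the rest. drive_tool: Moves the arm, as the interface text tells. Its arguments: {"type":"object","properties":{"increments":{"type":"array","items":{"type":"array","items":{"type":"number"}}}},"required":["increments"]}

```bash
mkdir -p pics
cat > h.py <<'E'
import numpy as np, cv2
from station import r, vision, nets
def world(cam,d):
    p=vision.camera_params(cam);K=np.array(p["K"]);R=np.array(p["rotation"]);o=np.array(p["origin"])
    v,u=np.mgrid[:d.shape[0],:d.shape[1]]
    c=np.stack([(u-K[0,2])/K[0,0]*d,(v-K[1,2])/K[1,1]*d,d],-1)
    return c@R.T+o
E
python3 - <<'E'
from h import *
for c in("top","side"):
    p,d=vision.camera(c);cv2.imwrite(f"pics/{c}0.png",p);np.save(c+"d.npy",d)
    pr=vision.camera_params(c);print(c,np.round(pr["origin"]),np.round(pr["rotation"],2).tolist(),np.round(pr["K"][0][0]))
    for t in("extractor","panel","catch","hatch","hatch_hinge"):
        print(t,[(np.round(x["location"]).tolist(),round(x["conf"],2)) for x in nets.mark_of(t,c)[:2]],[(np.round(x["location"]).tolist(),round(x["conf"],2)) for x in nets.recognise(t,c)[:2]])
s=r.read_state();print(s["t"],s["ee_pos"],s["orientation"],s["ft_force"],s["gripper_width"])
E
```

```text
top [ 404.  -44. 1211.] [-2.14, 2.18, -0.13] 395.0
extractor [([627.0, -11.0, 2.0], 0.93)] [([616.0, -13.0, 182.0], 0.66)]
panel [([541.0, -36.0, 177.0], 0.92)] [([543.0, -36.0, 174.0], 0.73)]Traceback (most recent call last):
  File "<stdin>", line 6, in <module>
ValueError: it knows: chisel, clamp, extractor, hardener, hatch_hinge, mixing_cup, offcut, panel, pigment_jar, second_cup, wax_tin
```

View pics/top0.png

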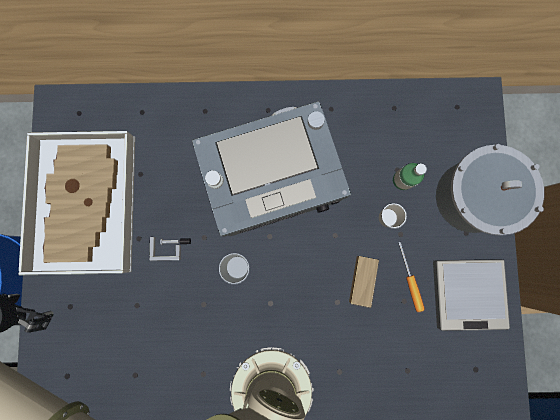

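The top view shows the extractor turned by about 15°. The panel runs from (248,207) to (314,190), with the outline of the catch well near (273,201).

```bash
sed -i 's/R=np.array(p\["rotation"\])/R=cv2.Rodrigues(np.array(p["rotation"],float))[0]/' h.py
python3 - <<'E'
from h import *
f=lambda L:[(np.round(x["location"],1).tolist(),round(x["conf"],2)) for x in L[:2]]
for c in("top","side"):
    p,d=vision.camera(c)
    cv2.imwrite(f"pics/{c}1.png",p if c=="side" else cv2.resize(p[90:245,180:360],None,fx=4.4,fy=3.87,interpolation=cv2.INTER_CUBIC)); np.save(c+"d.npy",d)
    for t in("extractor","panel","hatch_hinge","pigment_jar","wax_tin"): print(c,t,f(nets.mark_of(t,c)))
    W=world(c,d)
    if c=="top":
        for u,v in((248,207),(314,190),(273,201),(193,141),(319,102),(349,193),(221,234),(300,190),(290,197)): print(u,v,np.round(W[v,u],1))
s=r.read_state();print(s["t"],s["ee_pos"],s["orientation"],s["ft_force"],s["gripper_width"])
E
```

```text
top extractor [([624.8, -9.0, -0.1], 0.92)]
top panel [([540.9, -35.4, 179.3], 0.72)]
top hatch_hinge [([732.7, 19.2, 182.3], 0.76), ([589.2, 134.5, 177.4], 0.52)]
top pigment_jar [([591.0, 133.2, 181.9], 0.7)]
top wax_tin [([391.6, 315.1, -1.0], 0.69), ([746.9, -129.4, 179.8], 0.67)]
248 207 [520.6  49.6 178.8]
314 190 [ 562.8 -124.8  179.9]
273 201 [536.  -16.2 174.5]
193 141 [701.4 196.4 177.9]
319 102 [ 803.4 -144.3  180.5]
349 193 [ 553.1 -216.6  181.3]
221 234 [450.9 120.3 179.4]
300 190 [563.7 -88.  177.7]
290 197 [545.2 -61.2 180.2]
side extractor [([623.2, -13.1, 3.5], 0.92)]
side panel [([536.5, -34.3, 179.0], 0.82)]
side hatch_hinge [([729.7, 22.6, 179.6], 0.68), ([326.0, -418.0, -0.1], 0.29)]
side pigment_jar [([590.1, 139.8, 179.0], 0.84)]
side wax_tin [([749.1, -133.7, 176.6], 0.65)]
0.85 [282.31636401 557.59472127 231.30186384] [-2.67654909e+00 -1.64477558e+00  1.00280520e-04] [ 0.2461512  -0.12597503 -0.44308249] 85.40800641800026
```

View pics/top1.png

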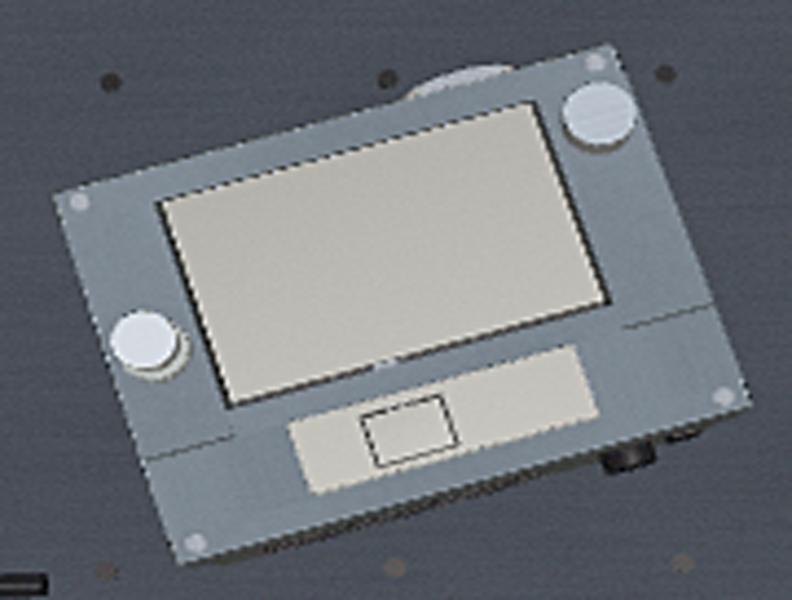

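View pics/side1.png

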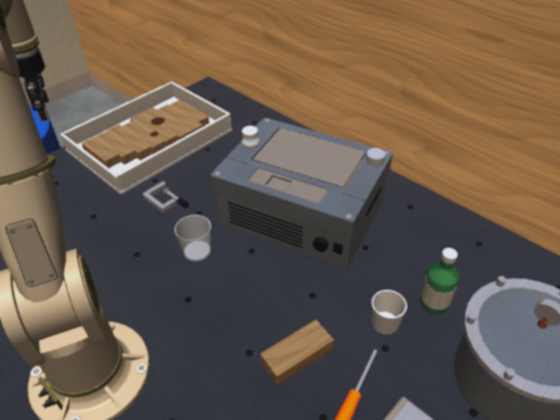

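The catch shows clearly in both views and should be near (533,-16). That is about y=+20 on the panel, which lies within the stated range. The extractor's yaw is about 16.9°. I'll close the fingers and travel above it, with the jaw axis along the extractor's y.

Call:
drive_tool --pt "0.2 -0.48 0.1 0.02 0" --pt "0.42 -0.96 0.2 0.04 0" --pt "0.42 -0.96 0.2 0.06 0" --pt "0.42 -0.96 0.2 0.08 0" --pt "0.42 -0.96 0.2 0.1 0" --pt "0.42 -0.96 0.2 0.1215 0"

```text
t: 1.45
ee_pos: [324.4, 461.4, 251.5]
orientation: [-1.865, -2.528, -0.001]
ft_force: [0.2, -0.2, -0.4]
gripper_width: 0.4
```

Call:
drive_tool --pt "0.21 -0.48 0 0 0" --pt "0.42 -0.96 0 0 0" --pt "0.42 -0.96 0 0 0" --pt "0.42 -0.96 0 0 0"

```text
t: 1.85
ee_pos: [367.6, 364.0, 251.8]
orientation: [1.876, 2.519, 0.001]
ft_force: [-0.3, 0.6, 0.5]
gripper_width: 0.1
```

Call:
drive_tool --pt "0.21 -0.48 0 0 0" --pt "0.42 -0.96 0 0 0" --pt "0.42 -0.96 0 0 0" --pt "0.42 -0.96 0 0 0"

```text
t: 2.25
ee_pos: [408.6, 269.5, 251.5]
orientation: [-1.873, -2.522, -0.001]
ft_force: [-0.3, 0.9, -0.7]
gripper_width: -0.2
```

Call:
drive_tool --pt "0.21 -0.48 0 0 0" --pt "0.42 -0.96 0 0 0" --pt "0.42 -0.96 0 0 0" --pt "0.42 -0.96 0 0 0"

```text
t: 2.65
ee_pos: [450.4, 174.4, 251.3]
orientation: [-1.872, -2.523, -0.0]
ft_force: [0.5, -0.0, -0.5]
gripper_width: 0.2
```

Call:
drive_tool --pt "0.21 -0.48 0 0 0" --pt "0.42 -0.96 0 0 0" --pt "0.42 -0.96 0 0 0" --pt "0.42 -0.96 0 0 0"

```text
t: 3.05
ee_pos: [492.5, 79.0, 251.1]
orientation: [-1.871, -2.524, 0.0]
ft_force: [-0.0, 0.8, 0.4]
gripper_width: -0.2
```

Call:
drive_tool --pt "0.19 -0.5 0 0 0" --pt "0.38 -1.0 0 0 0" --pt "0.38 -1.0 0 0 0" --pt "0.38 -1.0 0 0 0"

```text
t: 3.45
ee_pos: [530.6, -20.8, 250.9]
orientation: [-1.87, -2.524, 0.0]
ft_force: [0.0, 0.0, -0.1]
gripper_width: 0.2
```

Call:
drive_tool --pt "0.2 -0.53 0 0 0" --pt "0.2 -0.53 -0.3 0 0" --pt "0.2 -0.53 -0.5 0 0" --pt "0.2 -0.53 -0.6 0 0" --pt "0.2 -0.53 -0.65 0 0" --pt "0.2 -0.53 -0.65 0 0"

```text
t: 4.05
ee_pos: [550.4, -73.2, 186.2]
orientation: [-1.867, -2.526, -0.0]
ft_force: [-0.5, -0.5, -0.1]
gripper_width: 0.0
```

Run:
```python
from h import *
p,d=vision.camera("top");q,_=vision.camera("side")
cv2.imwrite("pics/near.png",np.hstack([cv2.resize(p[130:245,200:340],(400,330)),cv2.resize(q[110:225,210:350],(400,330))]))
s=r.read_state();print(s["ee_pos"],s["ft_force"])
```

```text
[550.92306048 -74.34216683 187.29737913] [ 0.50072975 -1.17101265  0.60814306]
```

View pics/near.png

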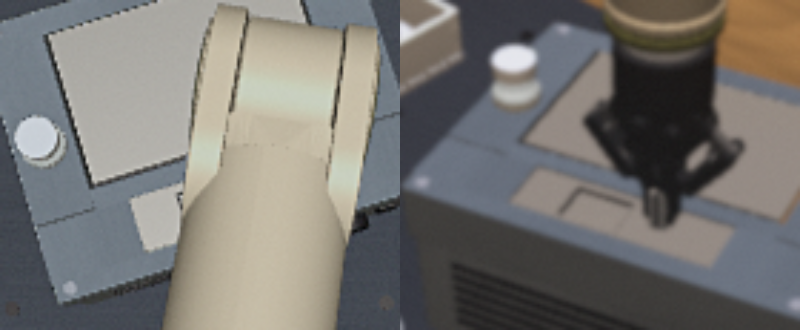

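The fingertips hang over the panel on the -y side of the catch, and the well outline lies to their left. Next I'll lower slowly to touch the panel.

Call:
drive_tool --pt "0 0 -0.03 0 0" --pt "0 0 -0.05 0 0" --pt "0 0 -0.065 0 0" --pt "0 0 -0.07 0 0" --pt "0 0 -0.07 0 0"

```text
t: 4.65
ee_pos: [550.3, -75.5, 179.2]
orientation: [-1.871, -2.523, 0.0]
ft_force: [0.1, 0.7, -0.3]
gripper_width: 0.3
```

Call:
drive_tool --pt "0 0 -0.005 0 0" --pt "0 0 -0.01 0 0" --pt "0 0 -0.01 0 0"

```text
t: 4.95
ee_pos: [550.3, -75.4, 178.2]
orientation: [-1.871, -2.523, 0.0]
ft_force: [-1.1, 0.7, -0.5]
gripper_width: -0.2
```

Call:
drive_tool --pt "0 0 -0.005 0 0" --pt "0 0 -0.005 0 0"

```text
t: 5.15
ee_pos: [550.4, -75.5, 178.2]
orientation: [1.871, 2.523, 0.0]
ft_force: [-1.8, 0.8, 4.0]
gripper_width: 0.1
```

Call:
drive_tool --pt "0 0 -0.003 0 0" --pt "0 0 -0.003 0 0"

```text
t: 5.35
ee_pos: [550.4, -75.5, 178.1]
orientation: [1.871, 2.523, 0.001]
ft_force: [-3.1, 0.9, 7.0]
gripper_width: 0.1
```

I felt the panel at z≈178.1, with 7 N. I'll lift 2 mm and move over to the catch, then probe there.

Call:
drive_tool --pt "0 0 0.03 0 0" --pt "-0.05 0.2 0.03 0 0" --pt "-0.11 0.4 0.03 0 0" --pt "-0.16 0.59 0.03 0 0" --pt "-0.16 0.59 0.03 0 0" --pt "-0.16 0.59 0.01 0 0" --pt "-0.16 0.59 0.0 0 0"

```text
t: 6.05
ee_pos: [534.4, -17.6, 177.3]
orientation: [1.873, 2.522, -0.001]
ft_force: [-0.4, -0.6, -0.7]
gripper_width: -0.1
```

Call:
drive_tool --pt "0 0 -0.004 0 0" --pt "0 0 -0.004 0 0"

```text
t: 6.25
ee_pos: [534.3, -17.3, 176.9]
orientation: [-1.873, -2.522, 0.001]
ft_force: [-0.7, 0.3, -0.1]
gripper_width: 0.0
```

There is no force here below the panel's level, so the tip is in the well. I'll press in small steps.

Call:
drive_tool --pt "0 0 -0.01 0 0" --pt "0 0 -0.02 0 0" --pt "0 0 -0.025 0 0" --pt "0 0 -0.025 0 0"

```text
t: 6.65
ee_pos: [534.5, -16.7, 174.7]
orientation: [1.871, 2.523, -0.0]
ft_force: [-1.1, -1.0, 1.7]
gripper_width: 0.3
```

Call:
drive_tool --pt "0 0 -0.005 0 0" --pt "0 0 -0.01 0 0" --pt "0 0 -0.015 0 0" --pt "0 0 -0.015 0 0"

```text
t: 7.05
ee_pos: [534.4, -16.7, 173.2]
orientation: [1.871, 2.523, -0.0]
ft_force: [-0.2, -2.5, 4.3]
gripper_width: -0.2
```

Call:
drive_tool --pt "0 0 -0.006 0 0" --pt "0 0 -0.012 0 0" --pt "0 0 -0.014 0 0" --pt "0 0 -0.014 0 0"

```text
t: 7.45
ee_pos: [534.3, -16.2, 171.7]
orientation: [-1.871, -2.524, -0.0]
ft_force: [-0.4, -0.7, 4.1]
gripper_width: -0.4
```

Run:
```python
from h import *
q,_=vision.camera("side")
cv2.imwrite("pics/press.png",cv2.resize(q[60:270,190:420],(690,600)))
```

```text
(no output)
```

View pics/press.png

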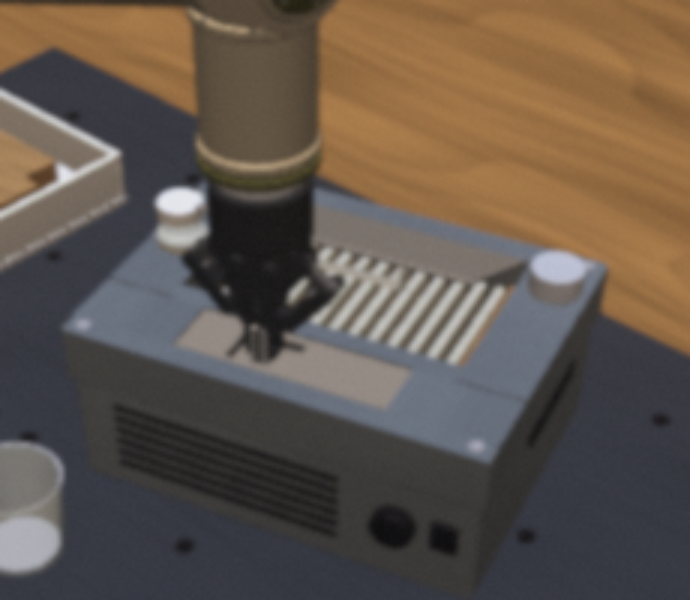

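The hatch has let go and is swinging up, with the filter slats visible at (400,310). I'll hold until it is open, then lift straight out and back away toward the robot.

Call:
drive_tool --pt "0 0 0 0 0" --pt "0 0 0 0 0" --pt "0 0 0 0 0" --pt "0 0 0 0 0" --pt "0 0 0 0 0" --pt "0 0 0 0 0" --pt "0 0 0 0 0" --pt "0 0 0 0 0" --pt "0 0 0 0 0" --pt "0 0 0 0 0" --pt "0 0 0 0 0" --pt "0 0 0 0 0"

```text
t: 8.7
ee_pos: [534.3, -16.2, 171.7]
orientation: [-1.871, -2.524, -0.0]
ft_force: [-1.1, 0.9, 3.7]
gripper_width: 0.0
```

Call:
drive_tool --pt "0 0 0.05 0 0" --pt "0 0 0.15 0 0" --pt "0 0 0.4 0 0" --pt "0 0 0.7 0 0" --pt "0 0 0.8 0 0" --pt "0 0 0.8 0 0"

```text
t: 9.3
ee_pos: [535.2, -16.8, 253.6]
orientation: [1.87, 2.521, 0.003]
ft_force: [-0.3, 0.5, 0.4]
gripper_width: -0.1
```

Call:
drive_tool --pt "-0.21 0.48 0 0 0" --pt "-0.42 0.96 0 0 0" --pt "-0.42 0.96 0 0 0" --pt "-0.42 0.96 0 0 0"

```text
t: 9.7
ee_pos: [491.1, 81.4, 250.5]
orientation: [-1.865, -2.526, 0.002]
ft_force: [0.6, -0.8, -0.6]
gripper_width: -0.1
```

Call:
drive_tool --pt "-0.21 0.48 0 0 0" --pt "-0.42 0.96 0 0 0" --pt "-0.42 0.96 0 0 0" --pt "-0.42 0.96 0 0 0"

```text
t: 10.1
ee_pos: [450.1, 175.7, 250.9]
orientation: [-1.869, -2.525, 0.002]
ft_force: [0.6, -0.8, -0.2]
gripper_width: -0.1
```

Call:
drive_tool --pt "-0.21 0.48 0 0 0" --pt "-0.42 0.96 0 0 0" --pt "-0.42 0.96 0 0 0" --pt "-0.42 0.96 0 0 0"

```text
t: 10.5
ee_pos: [408.9, 270.9, 251.1]
orientation: [1.871, 2.523, -0.002]
ft_force: [0.3, -0.1, -0.3]
gripper_width: -0.2
```

Call:
drive_tool --pt "-0.21 0.48 0 0 0" --pt "-0.42 0.96 0 0 0" --pt "-0.42 0.96 0 0 0" --pt "-0.42 0.96 0 0 0" --pt "-0.42 0.96 0 0 0" --pt "-0.42 0.96 0 0 0" --pt "-0.42 0.96 0 0 0"

```text
t: 11.2
ee_pos: [367.6, 366.0, 251.8]
orientation: [1.875, 2.52, 0.0]
ft_force: [-0.1, 0.6, 1.1]
gripper_width: 0.1
```

Run:
```python
from h import *
q,d=vision.camera("side");p,e=vision.camera("top")
cv2.imwrite("pics/end.png",np.hstack([cv2.resize(q,(400,300)),cv2.resize(p,(400,300))]))
for t in("pigment_jar","wax_tin"):print(t,[np.round(x["location"]).tolist() for x in nets.mark_of(t,"side")[:2]])
W=world("side",d);m=(W[...,0]>640)&(W[...,0]<850)&(abs(W[...,1])<150)&(W[...,2]>190);P=W[m]
R=np.array([np.cos(.293),np.sin(.293)]);x=(P[:,:2]-[731,21])@R
k=P[:,2]>215;print(k.sum(),P[:,2].max());a=np.arctan2(P[k,2]-180,-x[k]);print("angle",np.percentile(a,[10,50,90]))
s=r.read_state();print(s["t"],s["ee_pos"],s["ft_force"])
```

```text
pigment_jar [[594.0, 135.0, 185.0]]
wax_tin [[748.0, -133.0, 177.0]]
3334 328.26236430308893
angle [1.27799229 1.34877288 1.3880438 ]
11.4 [366.65339369 367.17196602 251.81799068] [-0.13086303 -0.2433404  -0.30832168]
```

View pics/end.png

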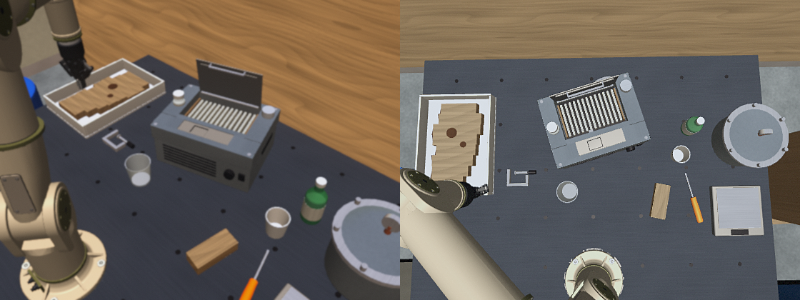

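The hatch stands wide open, up at (230,85) in the side view. The jar, the tin and the other things are in place, and the hand is clear.

```bash
python3 -c "
from station import r
print(r.sign_off())"
```

```text
the job is handed in; nothing more can be done
None
```

The filter hatch is wide open, the catch is released, the hand is clear, and the job is handed in.

- **Feeling the panel:** I touched the panel at z≈178.1, with at most about 7 N in the readings. I then moved over to the recessed catch, about 20 mm to the +y side of the panel's middle. I had already spotted its outline in the pictures, and felt the tip drop below the panel's level there.
- **Pressing the catch:** I pressed it about 4 mm, with about 4 N. The hatch let go, and I held for about 1.2 s while it swung up before lifting straight out and backing away.
- **Last checks:** The hatch measures about 1.35 rad from the depth image (rough hinge estimate), against 1.4 fully open. It reaches about 328 mm high, as expected for fully open. The jar and tin are where they were, within the networks' accuracy, and the other things look undisturbed in the picture. The force on the tool is about 0, and the robot's clock read 11.4 s.

No check failed. I only read forces at the end of each move, so brief peaks between readings were not seen.

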